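Hang the lidded pail on the scale

TASK

Weigh the lidded steel pail: with the pail standing on the board, swing its flat-lying bail up to upright, then lift the pail by the wooden grip of the bail and hang it on the scale so that the grip sits at the bottom of the notches of both hook prongs. The sprung hook is delicate and its height is not known exactly: feel for it gently and let it take the pail's weight before you let go, then leave the pail hanging level and still. Keep the pail from tipping and leave the stamp, the cutter ring and the jar alone.

Things in the scene. Friction and masses are not known exactly. Their poses are not given: they have to be found in the camera images.
- pail: Loose round lidded steel pail, closed, 126 mm across its rim, 93 mm high, 0.5 to 0.75 kg with the bail; it stands on a 12 mm thick wooden board lying on the work surface. Origin: centre of the underside; z up. The bail pivots on two ears on the pail's y axis (at y = +-63 mm), 80 mm above the underside.
- bail (a joint): Angle of the bail on the pail, rad: 0 = lying flat, level, sticking out towards the pail's -x side; 1.57 = upright over the pail; 3.14 = flat on the +x side. It swings with light friction (0.03 N m) and stays upright if left so; a swinging pail settles in about 2 s.
- bail_grip (a point): Middle of the bail's straight grip bar along the point's and pail's y axis: a round wooden sleeve 10 mm thick, 120 mm long, that turns easily on the wire. Its centre line is 116 mm from the pivot axis; thin wire legs run from the ears to its ends. Lying flat it is 80 mm over the pail's underside, with a clear gap of 48 mm to the pail's rim; upright, 196 mm over the underside.
- stand: Hanging scale bolted to the board: grey base plate 10 mm thick (x -63 to 173, y -75 to 75 mm), aluminium post 307 mm high (front face at x = 132 mm), on it a sliding grey head with a dial (front at x = 112 mm), and a twin hook reaching from the head to -x. Origin: under the base plate, straight below the hook's notches; z up, x from notches to post.
- hook_mid (a point): Fixed point 250 mm above the stand's origin, same axes: the centre of a seated bar with the head in mid range. The head is clamped anew each time, up to 20 mm above or below this, not measured. Hook: two round steel prongs 8 mm thick at y = +-38 mm. A bar carried in from -x at 50 to 66 mm above this point clears the prong tips, and the pail's lid clears the prongs' underside.
- post_top (a point): Top of the post (on the stand, x = 145, z = 307 mm). More on the hook: each prong has an open V notch, bottom at x = 0, 36 mm wide at the top; the bar lies across both, along y (a crossbar joins them at x = 108). Front tips rise 22 mm, rear arms 16 mm above a seated bar's centre. It is sprung: sinks 1 mm per 2.5 N (2 to 3 mm under the pail), overloaded at 16 N.
- stamp: Bystander, loose: brass pasta stamp with a wooden handle, 56 mm across, 91 mm high, standing upright. Origin: centre of the underside.
- cutter: Bystander, loose: round brass cutter ring, 60 mm across, 32 mm high. Origin: centre of the underside.
- jar: Bystander, loose: empty glass jar with a metal cap, 72 mm across, 100 mm high. Origin: centre of the underside.

How it is judged:
On the way, in this order (a step that is already met when the one before it is completed fails the run):
1. the bail is raised upright (within about 15 degrees) while the pail stands level on the board (value of joint bail between 1.31 and 1.83 rad and height (world z) of pail below 0.02 m and angle between pail's own z axis and vertical below 0.12 rad), for 0.2 s.
2. the grip bar is seated in both notches and the hook carries at least 2.5 N while the fingers still hold the bail (x of bail_grip in the frame of stand between -0.006 and 0.006 m and y of bail_grip in the frame of stand between -0.016 and 0.016 m and angle between the y axis of bail_grip and the y axis of stand, either way round below 0.12 rad and contact force between stand and pail above 2.5 N and contact force between the fingers and pail above 1 N), for 0.2 s.
At the end, for the whole second after the job is handed in: Released, the pail hangs clear (underside over 30 mm above the work surface), level within 0.2 rad and still; its bar lies in both notches, level within 0.1 rad, middle within 6 mm of the notch bottoms in stand x, within 16 mm in y, aligned with stand y within 0.12 rad; the hook carries it (x of bail_grip in the frame of stand between -0.006 and 0.006 m and y of bail_grip in the frame of stand between -0.016 and 0.016 m and angle between the y axis of bail_grip and the y axis of stand, either way round below 0.12 rad and contact force between stand and pail above 3.5 N and contact force between the fingers and pail below 0.1 N and height (world z) of pail above 0.03 m and angle between pail's own z axis and vertical below 0.2 rad and linear speed of pail below 0.03 m/s and angular speed of pail below 0.3 rad/s and angle between bail_grip's own y axis and vertical between 1.47 and 1.67 rad); the robot touches nothing.
It fails at once if the scale is pushed with more than 16 N by anything (contact force between stand and anything else above 16 N).
It fails at once if the pail tips by more than 0.45 rad (angle between pail's own z axis and vertical above 0.45 rad).
It fails at once if the stamp is moved by more than 15 mm (distance of stamp from where it was at the start of the episode above 0.015 m).
It fails at once if the cutter is moved by more than 15 mm (distance of cutter from where it was at the start of the episode above 0.015 m).
It fails at once if the jar is moved by more than 15 mm (distance of jar from where it was at the start of the episode above 0.015 m).
It also fails if it takes over 70 s, if anything falls off the work surface, if the arm or the gripper's body presses on something with over 40 N, if the wrist force passes 120 N, or if a joint passes its speed limit or range.

ROBOT

A 6-joint arm with a two-finger parallel gripper is mounted at the origin on the work surface. World frame = base frame: x ahead of the robot, y to its left, z up, the work surface at z = 0. Lengths are in m, angles in rad, forces in N, time in s.
With the tool pointing down it reaches from about 0.35 to 0.975 m from the base axis. Payload 7.1 kg.
Tool frame: the origin (TCP) lies between the finger pads; the fingertips stand 25 mm ahead of it and the grasp point (between the pads) lies 6 mm ahead of it; x points along the fingers, y is the direction in which the jaws open and shut, and the axes are right-handed (so a half turn about x gives the same grasp; the last joint's range is limited). The gripper opens to 88 mm and grips with 3 to 60 N. Pads are 20 mm wide; open, the fingers measure 115 mm over their backs; the gripper's body (75 mm by 178 mm) begins 61 mm behind the grasp point.
Start: joints at [1.208, 0.423, 1.63, -0, 1.089, -0.019], TCP at [0.211, 0.588, 0.248] pointing down, gripper open.
Joint ranges: [-3, 3], [-0.9, 2.11], [0.09, 2.58], [-1.31, 4.45], [0.11, 2.69], [-2.54, 2.54]. Speed limits (rad/s): [2.39, 2.39, 3.01, 3.14, 3.14, 3.14].

INTERFACE

Orientations are given as a unit quaternion [x, y, z, w].
In Python, from plant import ctrl gives the robot as it stands. The module is installed in compiled form; this text tells all that it offers.
- The arm moves only by the shell command python3 -m inch 'ROWS' [FORCE]. ROWS is JSON, a list of rows, each an object with "xyz": the shift along the tool's x, y, z in units of 25 mm (1.0 is 25 mm), a list of three; "dr": the turn, a rotation vector about the tool's x, y, z in units of 6 degrees (1.0 is 6 degrees), a list of three; "hand": the opening, from -1 (shut) to 1 (fully open), so that 0 is half open. In form: [{"xyz": [dx, dy, dz], "dr": [ax, ay, az], "hand": hand}, ...]. A call has 1 to 12 rows; each row is the pose to reach, as a shift and turn from the pose measured when the call began, along the tool's axes at that moment; what a row does not reach only later rows make up. A row lasts 1/10 s, in which the tool goes at most 50 mm and 8.59 degrees, less where a joint would pass 70% of its speed; a pose out of reach is approached as far as the arm can. A call with a gripper value outside its range is refused whole. The fingers move at their own pace and stop on an object; FORCE is the grip in N (left out, the last holds). Time passes only in rows, so rows that repeat a pose let the fingers close. It gives the time, the measured TCP pose, the force and the opening at its end, in the units of the state.
- ctrl.get_obs(): the state, without advancing time (a new reading comes with each control period).
- ctrl.capture(name): name is "scene" or "top" or "wrist"; returns the picture (420x560x3 uint8, red, green, blue); there is no depth.
- ctrl.camera_params(name): a dict with "fx", "fy", "cx", "cy" (pixels), "pose" (4x4, takes a point from camera to world coordinates). Camera axes: x right, y down, z forward; pixel columns grow to the right and rows downward; lengths in m; the calibration is good to about 2 mm. A picture is of the moment at which its call begins: read the wrist's pose just before it. camera_params takes no time and is no camera call; for the wrist camera it gives the pose at the moment of the call.
- ctrl.finish_job(): hands the job in, once; it reports no verdict.
The state is a dict: "clock": time; "joint_pos": joint angles; "dq": joint speeds; "joint_torque": joint torques, N m; "tcp_pos": TCP position; "orientation": TCP orientation; "wrist_force": force on the tool from outside, world axes, zero at the start; "ft_torque": the same for the moment, N m; "gripper_width": opening from 0.0 (shut) to 1.0 (fully open).
Only numpy, scipy, OpenCV 4.12 (cv2) and the standard library are available. Lean on these libraries where they do the work, as an engineer would, in place of code of your own. Each camera call takes 0.05 s, during which the arm holds its last target.

## Working session

There is one attempt and no reset: what is moved stays moved. The work goes in short steps, Python scripts to look and compute and a shell command to move; the robot and the scene stay as the last step left them, time stands still between calls to the robot, and variables do not carry over. Pictures are saved under pics/ and viewed, and the job is handed in when it is done.

```bash
mkdir -p pics
cat > look.py <<'E'
import sys,cv2,numpy as np
from plant import ctrl
def snap(cam,name):
    p=ctrl.camera_params(cam); im=ctrl.capture(cam)
    cv2.imwrite(f'pics/{name}.png',cv2.cvtColor(im,cv2.COLOR_RGB2BGR))
    np.savez(f'pics/{name}.npz',**{k:np.array(p[k]) for k in p})
    return p
def ray(name,u,v):
    p=np.load(f'pics/{name}.npz'); T=p['pose']
    d=T[:3,:3]@np.array([(u-p['cx'])/p['fx'],(v-p['cy'])/p['fy'],1.]); return T[:3,3],d/np.linalg.norm(d)
def tri(obs):
    A=np.zeros((3,3));b=np.zeros(3);R=[ray(*o) for o in obs]
    for o,d in R:
        P=np.eye(3)-np.outer(d,d);A+=P;b+=P@o
    x=np.linalg.solve(A,b)
    return x,[float(np.linalg.norm((np.eye(3)-np.outer(d,d))@(x-o))) for o,d in R]
def atz(name,u,v,z):
    o,d=ray(name,u,v);return o+d*(z-o[2])/d[2]
def proj(name,X):
    p=np.load(f'pics/{name}.npz');T=np.linalg.inv(p['pose']);c=T[:3,:3]@np.array(X)+T[:3,3]
    return float(p['fx']*c[0]/c[2]+p['cx']),float(p['fy']*c[1]/c[2]+p['cy'])
E
python3 - <<'E'
from look import *
np.set_printoptions(precision=4,suppress=True)
for c in ['scene','top','wrist']:
    p=snap(c,c+'0'); print(c,p['fx'],p['pose'])
print(ctrl.get_obs())
E
```

```text
scene 536.3613193263498 [[ 0.2491  0.6613 -0.7075  1.6617]
 [ 0.9683 -0.183   0.1699 -0.2655]
 [-0.0171 -0.7274 -0.686   1.2606]
 [ 0.      0.      0.      1.    ]]
top 428.5817804577462 [[-0.0072 -0.9985  0.0539  0.4898]
 [-0.9999  0.0065 -0.0133  0.0028]
 [ 0.0129 -0.054  -0.9985  1.416 ]
 [ 0.      0.      0.      1.    ]]
wrist 363.7204917601978 [[ 0.3367  0.901   0.2734  0.1352]
 [ 0.9416 -0.3221 -0.0982  0.6135]
 [-0.0004  0.2905 -0.9569  0.3839]
 [ 0.      0.      0.      1.    ]]
{'clock': 0.15, 'joint_pos': array([ 1.208 ,  0.4237,  1.6305,  0.    ,  1.0886, -0.019 ]), 'dq': array([ 0.0003, -0.002 , -0.0041, -0.0004, -0.0016,  0.0005]), 'joint_torque': array([ -0.0004, -54.4985, -27.3919,   0.0644,   0.0205,  -0.    ]), 'tcp_pos': array([0.2105, 0.5881, 0.2471]), 'orientation': array([ 0.1206,  0.6968, -0.1214,  0.6966]), 'wrist_force': array([-0.0467, -0.8419,  0.3545]), 'ft_torque': array([-0.0035,  0.0162,  0.0015]), 'gripper_width': 0.9982992606207772}
```

View pics/scene0.png

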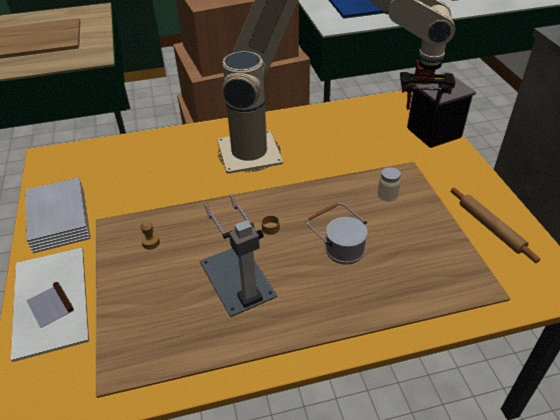

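View pics/top0.png

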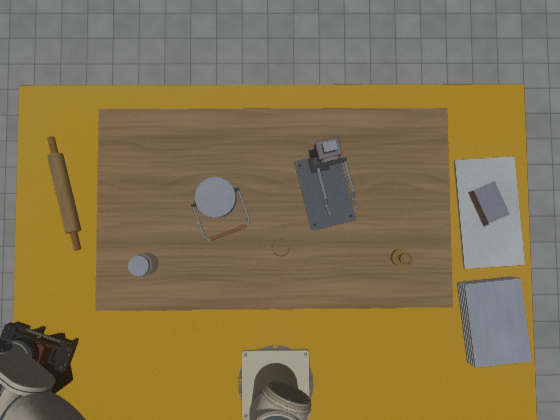

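View pics/wrist0.png

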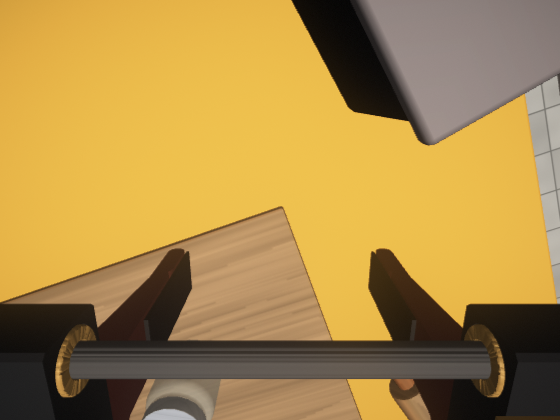

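The scene picture shows the pail at (346,240) with its bail lying towards the robot, grip at (323,212). It also shows the stand at (240,270) with prong tips at (208,205) and (235,198), the jar at (389,185), the cutter at (270,225) and the stamp at (149,236). The top view agrees. I'll zoom in to measure.

Run:
```python
import cv2
a=cv2.imread('pics/top0.png')[120:280,120:420]; cv2.imwrite('pics/top0z.png',cv2.resize(a,None,fx=2.66,fy=2.66,interpolation=cv2.INTER_CUBIC))
a=cv2.imread('pics/scene0.png')[160:320,190:400]; cv2.imwrite('pics/scene0z.png',cv2.resize(a,None,fx=3.7,fy=3.7,interpolation=cv2.INTER_CUBIC))
```

```text
(no output)
```

View pics/top0z.png

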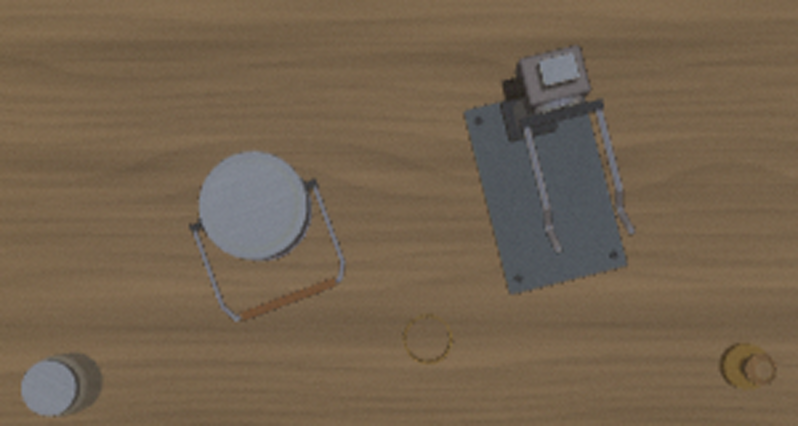

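View pics/scene0z.png

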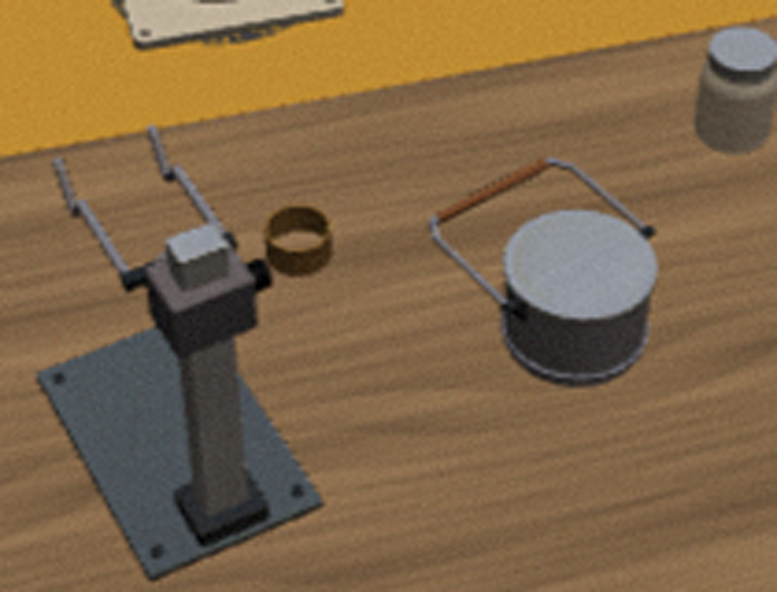

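Run:
```python
from look import *
np.set_printoptions(precision=4,suppress=True)
T=lambda x,y:('top0',120+(x+.5)/2.66-.5,120+(y+.5)/2.66-.5); S=lambda x,y:('scene0',190+(x+.5)/3.7-.5,160+(y+.5)/3.7-.5)
def r(n,t,s): x,e=tri([T(*t),S(*s)]);print(n,x,e);return x
a=r('grip+y',(238,318),(548,163));b=r('grip-y',(336,282),(439,220))
print('grip mid',(a+b)/2,np.linalg.norm(a-b),np.degrees(np.arctan2(*(a-b)[[1,0]])))
e1=r('ear+y',(196,228),(648,231));e2=r('ear-y',(311,186),(516,306)); print((e1+e2)/2)
r('lid',(253,205),(581,265))
r('p -x-y',(627,264),(38,378));r('p+x+y',(465,112),(322,500))
c1=atz(*T(627,264),.022);c2=atz(*T(510,294),.022);c3=atz(*T(465,112),.022)
s1=atz(*S(38,378),.022);s2=atz(*S(322,500),.022);s3=atz(*S(152,578),.022)
print(c1,c2,c3,'|',s1,s2,s3)
for n,p,q in[('-y',c1,c2)]:
    d=(c2-c1)/np.linalg.norm(c2-c1);print(np.linalg.norm(c2-c1),np.linalg.norm(c3-c2),np.degrees(np.arctan2(-d[0],d[1])))
    d=(c3-c2);print(np.degrees(np.arctan2(d[1],d[0])))
for n,p,q in[('-y',s1,s2)]:
    d=s3-s1;print(np.linalg.norm(d),np.degrees(np.arctan2(d[1],d[0]))); d=s2-s3;print(np.linalg.norm(d),np.degrees(np.arctan2(-d[0],d[1])))
r('tip+y',(558,250),(153,128));r('tip-y',(631,232),(57,160))
r('notch+y',(548,222),(168,175));r('notch-y',(619,195),(75,210))
r('stamp',(758,368),( -150,300))
r('cutter',(427,338),(299,225));r('jar top',(50,388),(743,50))
```

```text
grip+y [0.4671 0.203  0.0866] [0.00024417245968950957, 0.00024417245968945335]
grip-y [0.5084 0.0906 0.085 ] [0.0010606611952243142, 0.0010606611952243413]
grip mid [0.4878 0.1468 0.0858] 0.11976118719431558 110.16840251794586
ear+y [0.5724 0.2533 0.0898] [0.001687413314830132, 0.0016874133148300787]
ear-y [0.6212 0.1209 0.0856] [0.0025283322004220803, 0.002528332200421976]
[0.5968 0.1871 0.0877]
lid [0.5983 0.1858 0.0931] [0.0007506921785065028, 0.0007506921785064578]
p -x-y [ 0.5291 -0.2634  0.0121] [0.0012434339871202048, 0.0012434339871202683]
p+x+y [ 0.7184 -0.0653  0.0164] [0.0008412541907674226, 0.0008412541907673944]
[ 0.5286 -0.2628  0.022 ] [ 0.4929 -0.1188  0.022 ] [ 0.7173 -0.0658  0.022 ] | [ 0.5385 -0.2622  0.022 ] [ 0.7228 -0.0653  0.022 ] [ 0.7606 -0.2069  0.022 ]
0.14833471591285832 0.23056626594027643 13.922873819277592
13.2886950432867
0.22887082084406785 14.004302598985126
0.14646751515846013 14.938270145326106
tip+y [ 0.5365 -0.1451  0.2695] [0.0010605157039805533, 0.001060515703980588]
tip-y [ 0.554  -0.2197  0.2704] [0.00032522325017000757, 0.00032522325016989367]
notch+y [ 0.5661 -0.1396  0.2461] [0.0003555666870850071, 0.0003555666870849235]
notch-y [ 0.5928 -0.2128  0.2531] [0.0010520681328421895, 0.0010520681328421227]
stamp [ 0.4018 -0.4141  0.0207] [0.007159798250731304, 0.007159798250731379]
cutter [ 0.4409 -0.0162  0.0432] [0.0004517338067081077, 0.0004517338067080911]
jar top [0.3897 0.4141 0.1058] [0.0004087906040184245, 0.00040879060401847165]
```

```bash
cat > go.py <<'E'
import sys,numpy as np
from scipy.spatial.transform import Rotation as Ro
from plant import ctrl
np.set_printoptions(precision=3,suppress=True)
def plan(pos,yaw_deg,quiet=False):
    o=ctrl.get_obs();R=Ro.from_quat(o['orientation']).as_matrix()
    c,s=np.cos(np.radians(yaw_deg)),np.sin(np.radians(yaw_deg))
    Rt=np.array([[0,0,-1],[c,s,0],[s,-c,0]]).T
    d=np.array(pos)-o['tcp_pos']
    print('tool y',R[:,1],'x',R[:,0],'tcp',o['tcp_pos'])
    print('xyz',R.T@d/.025,'dr',Ro.from_matrix(R.T@Rt).as_rotvec(degrees=True)/6,'dist',np.linalg.norm(d))
if __name__=='__main__':
    plan([float(v) for v in sys.argv[1:4]],float(sys.argv[4]))
    o=ctrl.get_obs();print(o['clock'],o['wrist_force'],o['gripper_width'])
E
python3 go.py .46 .137 .25 20.2
```

```text
tool y [ 0.337  0.941 -0.001] x [-0.    -0.001 -1.   ] tcp [0.21  0.588 0.247]
xyz [ -0.1   -13.623  15.478] dr [8.35  0.005 0.011] dist 0.5154843844280408
0.15 [-0.047 -0.842  0.355] 0.9982992606207772
```

```bash
python3 -m inch '[{"xyz":[-0.2,-1.3,1.5],"dr":[0.8,0,0],"hand":0},{"xyz":[-0.2,-2.6,3],"dr":[1.6,0,0],"hand":0},{"xyz":[-0.2,-3.9,4.5],"dr":[2.4,0,0],"hand":0},{"xyz":[-0.2,-5.2,6],"dr":[3.2,0,0],"hand":0},{"xyz":[-0.2,-6.5,7.4],"dr":[4.0,0,0],"hand":0},{"xyz":[-0.2,-7.8,8.9],"dr":[4.8,0,0],"hand":0},{"xyz":[-0.2,-9.1,10.4],"dr":[5.6,0,0],"hand":0},{"xyz":[-0.2,-10.4,11.9],"dr":[6.4,0,0],"hand":0},{"xyz":[-0.2,-11.7,13.4],"dr":[7.2,0,0],"hand":0},{"xyz":[-0.1,-13,14.8],"dr":[8,0,0],"hand":0},{"xyz":[-0.1,-13.6,15.5],"dr":[8.35,0,0],"hand":0},{"xyz":[-0.1,-13.6,15.5],"dr":[8.35,0,0],"hand":0}]'
python3 - <<'E'
from look import *
snap('wrist','w1');
E
python3 go.py .46 .137 .25 20.2
```

```text
clock: 1.35
tcp_pos: [0.4618, 0.1351, 0.2499]
orientation: [0.405, 0.579, -0.406, 0.579]
wrist_force: [-0.2, 0.7, 0.2]
gripper_width: 0.5
tool y [ 0.939  0.343 -0.001] x [-0.001 -0.001 -1.   ] tcp [0.461 0.136 0.25 ]
xyz [-0.008 -0.028 -0.037] dr [-0.024  0.006  0.011] dist 0.0011870362438761019
1.4 [-0.077  0.449 -0.253] 0.5007142453788461
```

View pics/w1.png

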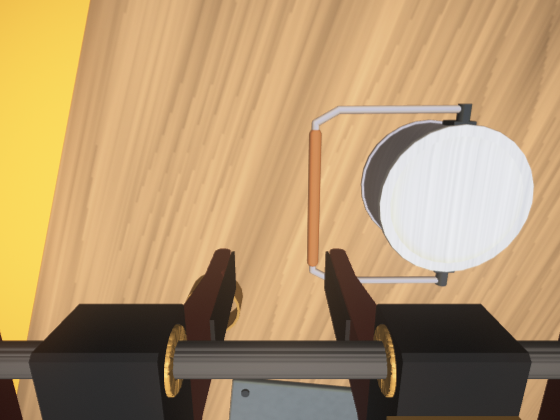

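The wrist view shows the grip bar from (315,128) to (313,266), the pail lid centred at (456,197), the cutter behind the left finger and a stand plate corner at (232,380). I'll move closer and take a second view.

```bash
python3 - <<'E'
from look import *
np.set_printoptions(precision=4,suppress=True)
a=atz('w1',315,129,.092);b=atz('w1',313,266,.092);print(a,b,(a+b)/2,np.linalg.norm(a-b),np.degrees(np.arctan2(*(a-b)[[1,0]])))
print(atz('w1',456,197,.105))
E
python3 go.py .488 .12 .20 20.2
```

```text
[0.4686 0.197  0.092 ] [0.5108 0.0854 0.092 ] [0.4897 0.1412 0.092 ] 0.11924818380536212 110.72567113554017
[0.5928 0.1864 0.105 ]
tool y [ 0.939  0.343 -0.001] x [-0.001 -0.001 -1.   ] tcp [0.461 0.136 0.25 ]
xyz [1.991 0.793 0.984] dr [-0.024  0.006  0.011] dist 0.05896724340293647
1.4 [-0.077  0.449 -0.253] 0.5007142453788461
```

```bash
python3 -m inch '[{"xyz":[0.5,0.2,0.8],"dr":[0,0,0],"hand":0},{"xyz":[1,0.5,1.6],"dr":[0,0,0],"hand":0},{"xyz":[1.5,0.8,2.4],"dr":[0,0,0],"hand":0},{"xyz":[1.5,0.8,2.4],"dr":[0,0,0],"hand":0},{"xyz":[1.5,0.8,2.4],"dr":[0,0,0],"hand":0}]'
python3 - <<'E'
from look import *
snap('wrist','w2');
E
```

```text
clock: 1.9
tcp_pos: [0.4995, 0.0879, 0.2121]
orientation: [0.404, 0.58, -0.406, 0.579]
wrist_force: [0.9, -0.2, -0.2]
gripper_width: 0.502
```

View pics/w2.png

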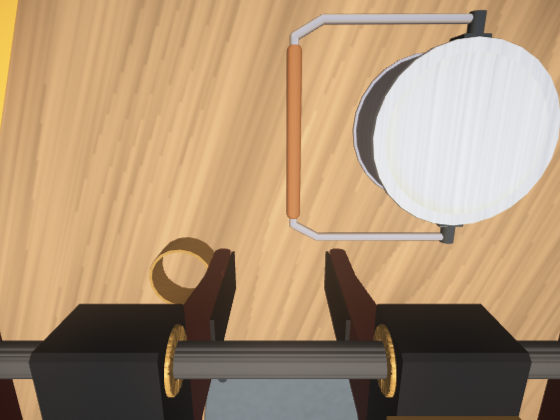

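Here the grip runs from (294,44) to (293,218), with ears at (478,20) and (447,236). The lid centre is about (467,131).

```bash
python3 - <<'E'
from look import *
np.set_printoptions(precision=4,suppress=True)
T=lambda x,y:('top0',120+(x+.5)/2.66-.5,120+(y+.5)/2.66-.5); S=lambda x,y:('scene0',190+(x+.5)/3.7-.5,160+(y+.5)/3.7-.5)
for use in (0,1):
    A=[('w1',315,129),('w2',294,44)]+([T(238,318),S(548,163)] if use else [])
    B=[('w1',313,266),('w2',293,218)]+([T(336,282),S(439,220)] if use else [])
    a,ea=tri(A);b,eb=tri(B);print((a+b)/2,np.linalg.norm(a-b),np.degrees(np.arctan2(*(a-b)[[1,0]])),a,b,ea,eb)
print(tri([('w1',456,197),('w2',467,131)]))
a=atz('w2',294,44,.092);b=atz('w2',293,218,.092);print((a+b)/2)
print('ears',atz('w2',478,20,.092),atz('w2',447,236,.092))
for s in('a',): print(ray('w2',280,210)[0])
E
python3 go.py .489 .144 .20 20.4
```

```text
[0.4893 0.1417 0.0928] 0.11801949014450339 110.458797045941 [0.4687 0.197  0.091 ] [0.51   0.0864 0.0947] [4.287326061245772e-05, 4.2873260612311375e-05] [0.00017784426498335132, 0.00017784426498339232]
[0.4896 0.1436 0.0903] 0.11964779926688553 110.49574634454763 [0.4686 0.1996 0.0894] [0.5105 0.0876 0.0911] [0.0027778401457695247, 0.0024248095863047517, 0.003426467428303854, 0.0023700699637443138] [0.0023378906613042345, 0.002248549909143854, 0.0029123665370250195, 0.004005625658630294]
(array([0.5985, 0.1858, 0.0957]), [0.00042997618344281356, 0.0004299761834426361])
[0.4895 0.1412 0.092 ]
ears [0.5738 0.2503 0.092 ] [0.6243 0.1122 0.092 ]
[0.4724 0.1615 0.349 ]
tool y [ 0.939  0.344 -0.002] x [-0.001 -0.001 -1.   ] tcp [0.5   0.088 0.212]
xyz [ 0.497  0.372 -2.249] dr [-0.045  0.002  0.016] dist 0.05832154683989086
1.95 [ 0.293 -0.648  0.648] 0.49701866945257134
```

```bash
python3 -m inch '[{"xyz":[0.5,0.2,-1],"dr":[0,0,0],"hand":0},{"xyz":[1,0.4,-2.1],"dr":[0,0,0],"hand":0},{"xyz":[1.5,0.4,-2.1],"dr":[0,0,0],"hand":0},{"xyz":[2.2,0.4,-2.1],"dr":[0,0,0],"hand":0},{"xyz":[2.2,0.4,-2.1],"dr":[0,0,0],"hand":0}]'
python3 - <<'E'
from look import *
snap('wrist','w3');
E
python3 go.py .4895 .142 .098 20.4
```

```text
clock: 2.45
tcp_pos: [0.4891, 0.141, 0.1561]
orientation: [0.403, 0.581, -0.406, 0.579]
wrist_force: [-0.3, -0.7, -0.7]
gripper_width: 0.5
tool y [ 0.939  0.345 -0.004] x [-0.003 -0.001 -1.   ] tcp [0.49  0.141 0.157]
xyz [ 2.363  0.008 -0.046] dr [-0.034  0.     0.034] dist 0.059077273914597134
2.5 [-0.66   0.159  0.36 ] 0.49813684998620217
```

View pics/w3.png

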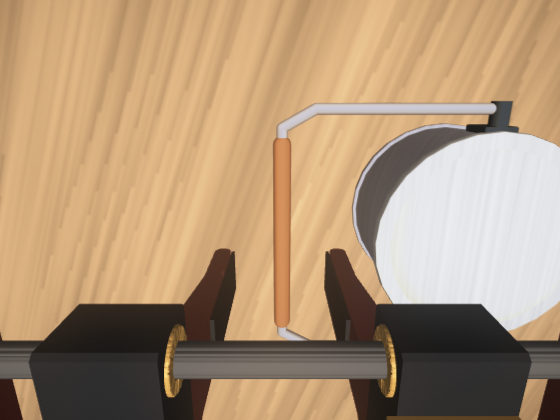

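The bar sits at column 282, centred between the fingertips, so I'll descend and close gently.

```bash
python3 -m inch '[{"xyz":[0.8,0,0],"dr":[0,0,0],"hand":0},{"xyz":[1.6,0,0],"dr":[0,0,0],"hand":0},{"xyz":[2.35,0,0],"dr":[0,0,0],"hand":0},{"xyz":[2.35,0,0],"dr":[0,0,0],"hand":0},{"xyz":[2.35,0,0],"dr":[0,0,0],"hand":-0.4},{"xyz":[2.35,0,0],"dr":[0,0,0],"hand":-0.6},{"xyz":[2.35,0,0],"dr":[0,0,0],"hand":-1},{"xyz":[2.35,0,0],"dr":[0,0,0],"hand":-1},{"xyz":[2.35,0,0],"dr":[0,0,0],"hand":-1},{"xyz":[2.35,0,0],"dr":[0,0,0],"hand":-1}]' 8
python3 - <<'E'
from look import *
snap('wrist','w4');
E
python3 go.py .5980 .182 .214 20.4
```

```text
clock: 3.5
tcp_pos: [0.49, 0.1409, 0.0987]
orientation: [0.404, 0.58, -0.405, 0.579]
wrist_force: [-0.7, -0.8, 3.7]
gripper_width: 0.109
tool y [ 0.938  0.345 -0.003] x [-0.003 -0.001 -1.   ] tcp [0.49  0.141 0.099]
xyz [-4.626  4.61  -0.051] dr [-0.034  0.001  0.028] dist 0.16326893766154993
3.55 [-0.647  0.001  4.677] 0.10422353090972993
```

View pics/w4.png

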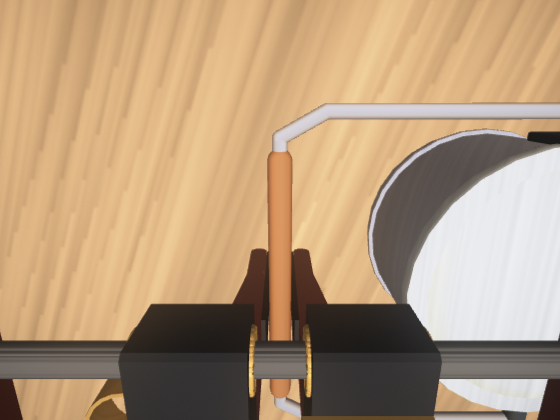

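```bash
python3 -m inch '[{"xyz":[-0.3,0.01,0],"dr":[0,0,0],"hand":-1},{"xyz":[-0.61,0.04,0],"dr":[0,0,0],"hand":-1},{"xyz":[-0.91,0.09,0],"dr":[0,0,0],"hand":-1},{"xyz":[-1.2,0.16,0],"dr":[0,0,0],"hand":-1},{"xyz":[-1.49,0.25,0],"dr":[0,0,0],"hand":-1},{"xyz":[-1.78,0.35,0],"dr":[0,0,0],"hand":-1},{"xyz":[-2.05,0.48,0],"dr":[0,0,0],"hand":-1},{"xyz":[-2.32,0.62,0],"dr":[0,0,0],"hand":-1},{"xyz":[-2.58,0.78,0],"dr":[0,0,0],"hand":-1},{"xyz":[-2.82,0.96,0],"dr":[0,0,0],"hand":-1},{"xyz":[-3.06,1.15,0],"dr":[0,0,0],"hand":-1},{"xyz":[-3.28,1.36,0],"dr":[0,0,0],"hand":-1}]'
python3 - <<'E'
from look import *
snap('scene','s5');im=cv2.imread('pics/s5.png')[140:320,190:420];cv2.imwrite('pics/s5z.png',cv2.resize(im,None,fx=3.3,fy=3.3))
E
python3 go.py .5980 .182 .214 20.4
```

```text
clock: 4.75
tcp_pos: [0.522, 0.1527, 0.1811]
orientation: [0.403, 0.581, -0.406, 0.579]
wrist_force: [-3.6, -2.2, 3.5]
gripper_width: 0.109
tool y [ 0.938  0.345 -0.002] x [-0.002 -0.001 -1.   ] tcp [0.523 0.153 0.182]
xyz [-1.283  3.205 -0.051] dr [-0.033  0.002  0.022] dist 0.08630827960114773
4.8 [-7.197 -2.386  9.072] 0.1145863642784514
```

View pics/s5z.png

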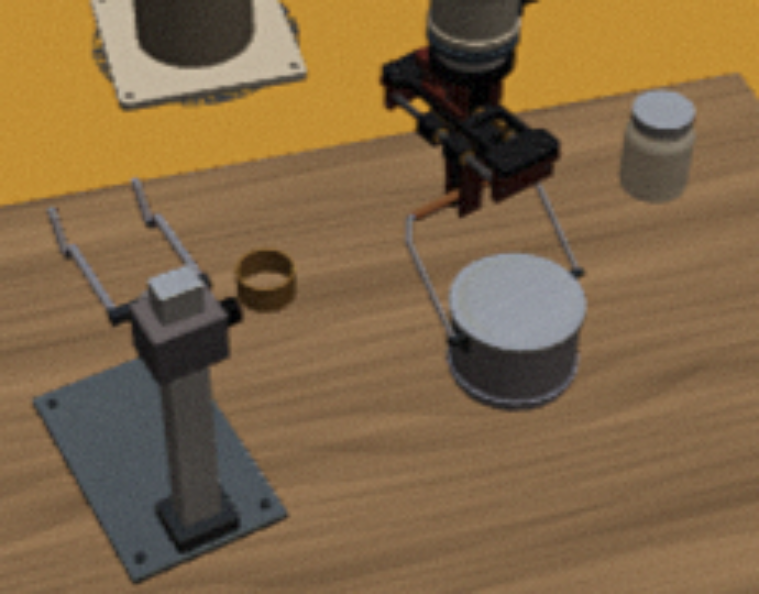

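```bash
python3 -m inch '[{"xyz":[-0.1,-0.06,0],"dr":[0,0,0],"hand":-1},{"xyz":[-0.31,0.17,0],"dr":[0,0,0],"hand":-1},{"xyz":[-0.51,0.4,0],"dr":[0,0,0],"hand":-1},{"xyz":[-0.85,0.9,0],"dr":[0,0,0],"hand":-1},{"xyz":[-1.1,1.43,0],"dr":[0,0,0],"hand":-1},{"xyz":[-1.3,2.0,0],"dr":[0,0,0],"hand":-1},{"xyz":[-1.41,2.6,0],"dr":[0,0,0],"hand":-1},{"xyz":[-1.45,2.9,0],"dr":[0,0,0],"hand":-1},{"xyz":[-1.46,3.2,0],"dr":[0,0,0],"hand":-1},{"xyz":[-1.46,3.2,0],"dr":[0,0,0],"hand":-1}]'
python3 - <<'E'
from look import *
snap('scene','s6');im=cv2.imread('pics/s6.png')[140:320,190:420];cv2.imwrite('pics/s6z.png',cv2.resize(im,None,fx=3.3,fy=3.3))
E
python3 go.py .5980 .182 .214 20.4
```

```text
clock: 5.8
tcp_pos: [0.5986, 0.1809, 0.2179]
orientation: [0.404, 0.581, -0.405, 0.579]
wrist_force: [-0.3, 0.3, -7.2]
gripper_width: 0.108
tool y [ 0.938  0.345 -0.004] x [-0.003 -0.001 -1.   ] tcp [0.598 0.181 0.218]
xyz [ 0.149  0.018 -0.05 ] dr [-0.033  0.001  0.034] dist 0.00395879613172479
5.85 [ 0.094  0.53  -7.148] 0.10701311490636939
```

View pics/s6z.png

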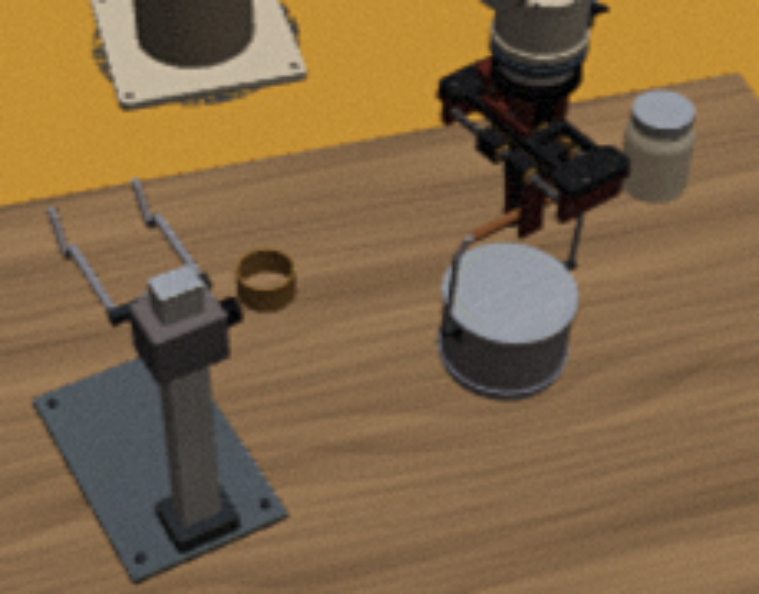

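```bash
python3 -m inch '[{"xyz":[0.1,0,0],"dr":[0,0,0],"hand":-1},{"xyz":[0.1,0,0],"dr":[0,0,0],"hand":-1},{"xyz":[0.1,0,0],"dr":[0,0,0],"hand":-1},{"xyz":[0.1,0,0],"dr":[0,0,0],"hand":-1}]' 30
python3 - <<'E'
from look import *
snap('wrist','w7')
E
python3 go.py .5980 .182 .214 20.4
```

```text
clock: 6.25
tcp_pos: [0.5978, 0.1806, 0.2152]
orientation: [0.403, 0.581, -0.406, 0.579]
wrist_force: [0.4, 0.3, -5.7]
gripper_width: 0.107
tool y [ 0.938  0.345 -0.004] x [-0.004 -0.001 -1.   ] tcp [0.598 0.181 0.215]
xyz [ 0.046  0.028 -0.049] dr [-0.033  0.     0.036] dist 0.0018284907643818882
6.3 [-0.254 -0.171 -5.946] 0.10305921065895644
```

View pics/w7.png

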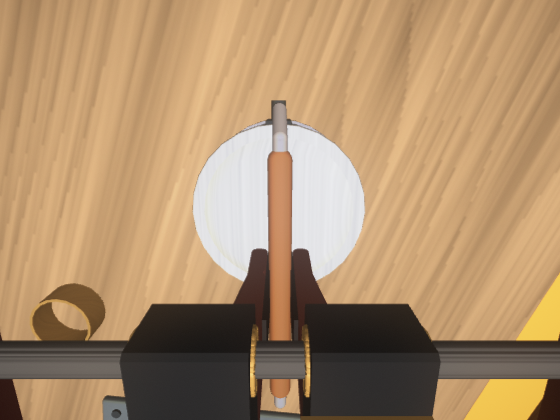

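```bash
python3 - <<'E'
from look import *
np.set_printoptions(precision=4,suppress=True)
a=atz('w7',280,151,.208);b=atz('w7',280,398,.208);print(a,b,(a+b)/2,np.linalg.norm(a-b),np.degrees(np.arctan2(*(a-b)[[1,0]])))
E
python3 go.py .45 .05 .34 14
```

```text
[0.577  0.2359 0.208 ] [0.6188 0.1225 0.208 ] [0.5979 0.1792 0.208 ] 0.12079376436826009 110.23191135891231
tool y [ 0.938  0.345 -0.004] x [-0.004 -0.001 -1.   ] tcp [0.598 0.181 0.215]
xyz [-4.965 -7.371  2.862] dr [1.034 0.002 0.036] dist 0.23341401771666218
6.3 [-0.254 -0.171 -5.946] 0.10305921065895644
```

```bash
python3 -m inch '[{"xyz":[-0.15,0,0],"dr":[0,0,0],"hand":-1},{"xyz":[-0.5,0,0],"dr":[0,0,0],"hand":-1},{"xyz":[-1,0,0],"dr":[0,0,0],"hand":-1},{"xyz":[-1.5,0,0],"dr":[0,0,0],"hand":-1},{"xyz":[-2,0,0],"dr":[0,0,0],"hand":-1},{"xyz":[-2.5,0,0],"dr":[0,0,0],"hand":-1},{"xyz":[-3,0,0],"dr":[0,0,0],"hand":-1},{"xyz":[-3.5,0,0],"dr":[0,0,0],"hand":-1},{"xyz":[-4,0,0],"dr":[0,0,0],"hand":-1},{"xyz":[-4.3,0,0],"dr":[0,0,0],"hand":-1},{"xyz":[-4.48,0,0],"dr":[0,0,0],"hand":-1},{"xyz":[-4.48,0,0],"dr":[0,0,0],"hand":-1}]' 30
python3 go.py .45 .0 .327 14
```

```text
clock: 7.5
tcp_pos: [0.5983, 0.1808, 0.3277]
orientation: [0.404, 0.581, -0.405, 0.579]
wrist_force: [-0.1, -0.4, -6.9]
gripper_width: 0.105
tool y [ 0.938  0.345 -0.003] x [-0.003 -0.001 -1.   ] tcp [0.598 0.181 0.328]
xyz [ 0.054 -8.066  4.739] dr [1.033 0.002 0.03 ] dist 0.23387668815754306
7.5 [-0.059 -0.381 -6.946] 0.10534907441143314
```

```bash
python3 -m inch '[{"xyz":[0,-0.16,0.1],"dr":[0,0,0],"hand":-1},{"xyz":[0,-0.65,0.38],"dr":[0.1,0,0],"hand":-1},{"xyz":[0,-1.37,0.8],"dr":[0.2,0,0],"hand":-1},{"xyz":[0,-2.26,1.33],"dr":[0.3,0,0],"hand":-1},{"xyz":[0,-3.23,1.9],"dr":[0.4,0,0],"hand":-1},{"xyz":[0,-4.2,2.47],"dr":[0.5,0,0],"hand":-1},{"xyz":[0,-5.16,3.03],"dr":[0.6,0,0],"hand":-1},{"xyz":[0,-6.05,3.55],"dr":[0.75,0,0],"hand":-1},{"xyz":[0,-6.86,4.03],"dr":[0.85,0,0],"hand":-1},{"xyz":[0,-7.5,4.41],"dr":[0.95,0,0],"hand":-1},{"xyz":[0.02,-7.9,4.65],"dr":[1.03,0,0],"hand":-1},{"xyz":[0.05,-8.07,4.74],"dr":[1.03,0,0],"hand":-1}]'
python3 -m inch '[{"xyz":[0,0,0],"dr":[0,0,0],"hand":-1},{"xyz":[0,0,0],"dr":[0,0,0],"hand":-1}]'
python3 - <<'E'
from look import *
snap('wrist','w8');snap('scene','s8')
E
python3 go.py .466 -.203 .327 14
```

```text
clock: 8.7
tcp_pos: [0.4487, -0.001, 0.327]
orientation: [0.435, 0.558, -0.437, 0.556]
wrist_force: [0.2, -0.3, -7.6]
gripper_width: 0.105
clock: 8.9
tcp_pos: [0.4489, -0.0008, 0.327]
orientation: [0.435, 0.558, -0.437, 0.556]
wrist_force: [-0.1, -0.2, -6.9]
gripper_width: 0.102
tool y [ 0.97   0.241 -0.003] x [-0.003 -0.001 -1.   ] tcp [ 0.449 -0.001  0.327]
xyz [ 0.006 -1.3    8.018] dr [-0.006  0.004  0.03 ] dist 0.20307608483273099
9.0 [ 0.281  0.159 -6.726] 0.10358591104125181
```

View pics/w8.png

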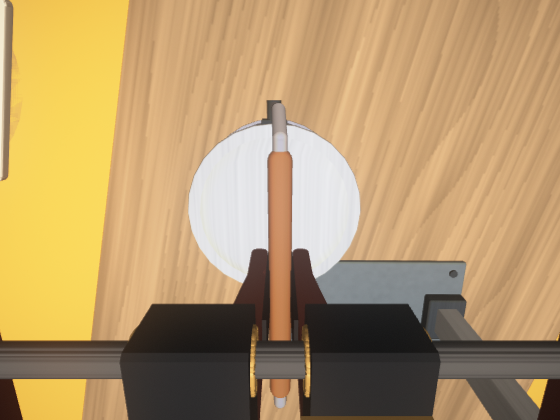

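View pics/s8.png

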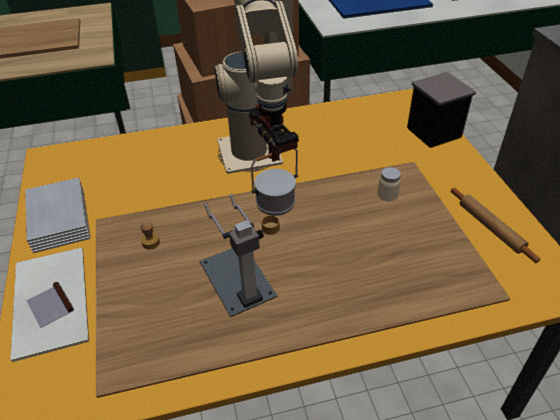

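```bash
python3 -m inch '[{"xyz":[0,-0.03,0.16],"dr":[0,0,0],"hand":-1},{"xyz":[0,-0.1,0.64],"dr":[0,0,0],"hand":-1},{"xyz":[0,-0.22,1.36],"dr":[0,0,0],"hand":-1},{"xyz":[0,-0.36,2.25],"dr":[0,0,0],"hand":-1},{"xyz":[0,-0.52,3.2],"dr":[0,0,0],"hand":-1},{"xyz":[0,-0.67,4.17],"dr":[0,0,0],"hand":-1},{"xyz":[0,-0.83,5.13],"dr":[0,0,0],"hand":-1},{"xyz":[0,-0.97,6],"dr":[0,0,0],"hand":-1},{"xyz":[0,-1.1,6.8],"dr":[0,0,0],"hand":-1},{"xyz":[0,-1.2,7.45],"dr":[0,0,0],"hand":-1},{"xyz":[0,-1.28,7.85],"dr":[0,0,0],"hand":-1},{"xyz":[0,-1.3,8.02],"dr":[0,0,0],"hand":-1}]'
python3 -m inch '[{"xyz":[0,0,0],"dr":[0,0,0],"hand":-1},{"xyz":[0,0,0],"dr":[0,0,0],"hand":-1}]'
python3 - <<'E'
from look import *
snap('wrist','w9');snap('scene','s9');snap('top','t9')
im=cv2.imread('pics/s9.png')[120:320,170:340];cv2.imwrite('pics/s9z.png',cv2.resize(im,None,fx=3,fy=3,interpolation=cv2.INTER_CUBIC))
E
python3 go.py .573 -.176 .327 14
```

```text
clock: 10.2
tcp_pos: [0.466, -0.2041, 0.327]
orientation: [0.435, 0.558, -0.437, 0.556]
wrist_force: [-0.3, 0.4, -7.0]
gripper_width: 0.106
clock: 10.4
tcp_pos: [0.4658, -0.2036, 0.3268]
orientation: [0.435, 0.558, -0.437, 0.556]
wrist_force: [0.6, 1.1, -6.6]
gripper_width: 0.108
tool y [ 0.97   0.241 -0.003] x [-0.003 -0.001 -1.   ] tcp [ 0.466 -0.203  0.327]
xyz [-0.014  4.42  -0.032] dr [-0.007  0.002  0.033] dist 0.11050315859729141
10.55 [ 0.294 -0.841 -7.185] 0.10209439296781214
```

View pics/w9.png

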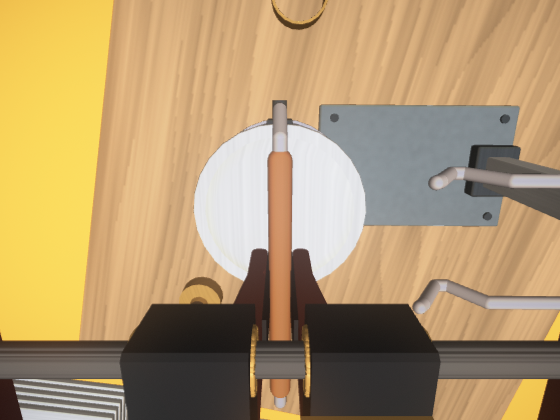

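View pics/s9z.png

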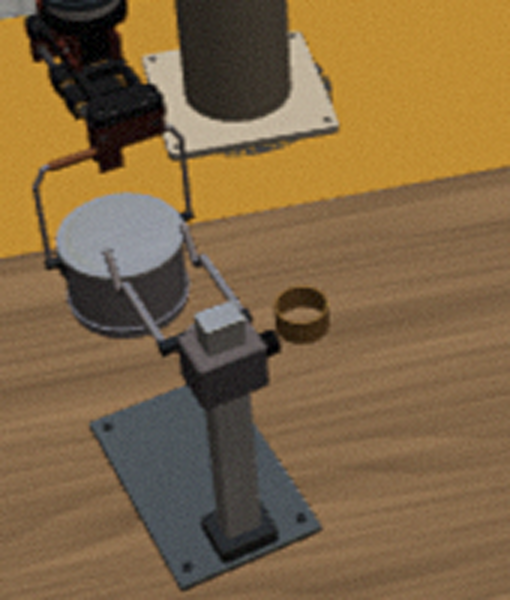

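View pics/t9.png

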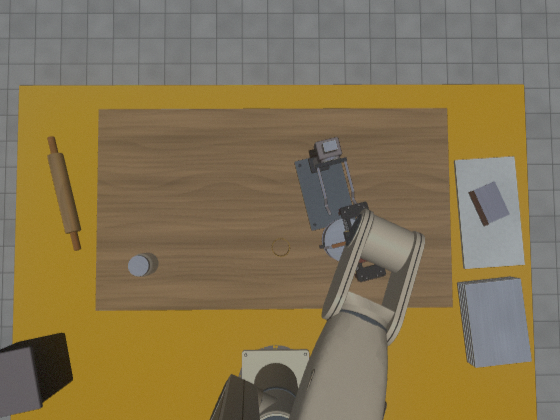

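Run:
```python
from look import *
np.set_printoptions(precision=4,suppress=True)
im=cv2.imread('pics/w9.png')[80:340,300:560];cv2.imwrite('pics/w9z.png',cv2.resize(im,None,fx=2.3,fy=2.3,interpolation=cv2.INTER_CUBIC))
a=atz('w9',320,105,.022);b=atz('w9',519,106,.022);c=atz('w9',498,226,.022)
print(a,b,c,np.linalg.norm(a-b),np.linalg.norm(c-b));
y1=np.degrees(np.arctan2(*(b-a)[[1,0]]));y2=np.degrees(np.arctan2(*(b-c)[[1,0]]))-90;print(y1,y2)
t=np.radians(14);ex=np.array([np.cos(t),np.sin(t),0]);ey=np.array([-np.sin(t),np.cos(t),0])
for p,x,y in((a,-.063,.075),(b,.173,.075),(c,.173,-.075)):print(p-ex*x-ey*y)
for z in(.24,.25,.26):print(z,atz('w9',460,173,z),atz('w9',441,285,z))
print(tri([('w9',436,183),('scene0',190+153.5/3.7-.5,160+128.5/3.7-.5)]))
```

```text
[ 0.4928 -0.1224  0.022 ] [ 0.7181 -0.0676  0.022 ] [ 0.7551 -0.2111  0.022 ] 0.2319497124049884 0.1481881408256287
13.669446322612966 14.441496870631426
[ 0.572 -0.18   0.022]
[ 0.5684 -0.1822  0.022 ]
[ 0.5691 -0.1802  0.022 ]
0.24 [ 0.5659 -0.1431  0.24  ] [ 0.5829 -0.219   0.24  ]
0.25 [ 0.5606 -0.1424  0.25  ] [ 0.5768 -0.2149  0.25  ]
0.26 [ 0.5553 -0.1417  0.26  ] [ 0.5707 -0.2108  0.26  ]
(array([ 0.5389, -0.1467,  0.2717]), [0.0024135775693221477, 0.0024135775693221637])
```

View pics/w9z.png

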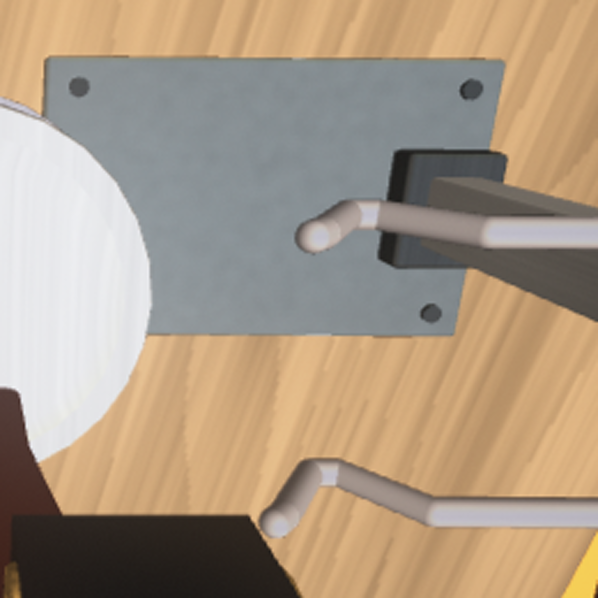

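```bash
python3 go.py .5705 -.179 .327 14
```

```text
tool y [ 0.97   0.241 -0.003] x [-0.003 -0.001 -1.   ] tcp [ 0.466 -0.203  0.327]
xyz [-0.014  4.294  0.06 ] dr [-0.007  0.002  0.033] dist 0.10736105681376652
10.55 [ 0.294 -0.841 -7.185] 0.10209439296781214
```

```bash
python3 -m inch '[{"xyz":[0,0.1,0],"dr":[0,0,0],"hand":-1},{"xyz":[0,0.35,0],"dr":[0,0,0],"hand":-1},{"xyz":[0,0.75,0],"dr":[0,0,0],"hand":-1},{"xyz":[0,1.2,0.02],"dr":[0,0,0],"hand":-1},{"xyz":[0,1.7,0.03],"dr":[0,0,0],"hand":-1},{"xyz":[0,2.2,0.04],"dr":[0,0,0],"hand":-1},{"xyz":[0,2.7,0.05],"dr":[0,0,0],"hand":-1},{"xyz":[0,3.2,0.06],"dr":[0,0,0],"hand":-1},{"xyz":[0,3.65,0.06],"dr":[0,0,0],"hand":-1},{"xyz":[0,4,0.06],"dr":[0,0,0],"hand":-1},{"xyz":[0,4.2,0.06],"dr":[0,0,0],"hand":-1},{"xyz":[0,4.29,0.06],"dr":[0,0,0],"hand":-1}]'
python3 -m inch '[{"xyz":[0,0,0],"dr":[0,0,0],"hand":-1},{"xyz":[0,0,0],"dr":[0,0,0],"hand":-1},{"xyz":[0,0,0],"dr":[0,0,0],"hand":-1},{"xyz":[0,0,0],"dr":[0,0,0],"hand":-1}]'
python3 - <<'E'
from look import *
snap('wrist','w10');snap('scene','s10')
im=cv2.imread('pics/s10.png')[120:320,170:340];cv2.imwrite('pics/s10z.png',cv2.resize(im,None,fx=3,fy=3,interpolation=cv2.INTER_CUBIC))
E
python3 go.py .5705 -.179 .327 14
```

```text
clock: 11.75
tcp_pos: [0.5708, -0.1789, 0.3265]
orientation: [0.434, 0.558, -0.436, 0.556]
wrist_force: [-0.1, 0.1, -7.2]
gripper_width: 0.106
clock: 12.15
tcp_pos: [0.5706, -0.179, 0.3266]
orientation: [0.435, 0.558, -0.437, 0.556]
wrist_force: [-0.1, -0.2, -6.7]
gripper_width: 0.105
tool y [ 0.97   0.241 -0.003] x [-0.003 -0.001 -1.   ] tcp [ 0.571 -0.179  0.327]
xyz [-0.014 -0.008 -0.001] dr [-0.007  0.002  0.032] dist 0.00040338255038596416
12.25 [-0.236 -0.424 -5.876] 0.1044401571449264
```

View pics/w10.png

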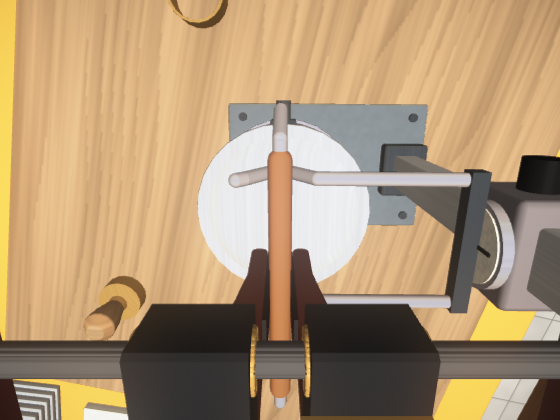

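View pics/s10z.png

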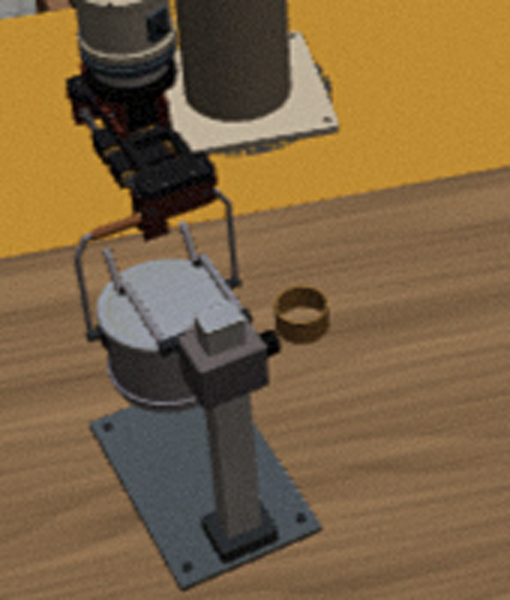

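Run:
```python
from look import *
np.set_printoptions(precision=4,suppress=True)
im=cv2.imread('pics/w10.png')[90:320,200:500];cv2.imwrite('pics/w10z.png',cv2.resize(im,None,fx=2.6,fy=2.6,interpolation=cv2.INTER_CUBIC))
t=np.radians(14);ex=np.array([np.cos(t),np.sin(t),0]);ey=np.array([-np.sin(t),np.cos(t),0])
O=np.array([.5705,-.1805,0]);O[2]=.012
f=lambda p:np.array([ex@(p-O),ey@(p-O),p[2]-.012])
x,e=tri([('w9',436,182.5),('w10',236,181)]);print('tip',f(x),x,e)
x,e=tri([('w9',300+488/2.3,80+232/2.3),('w10',318,179)]);print('rear bend',f(x),x,e)
for z in (.255,.265,.275):print(z,f(atz('w10',480,178,z)),f(atz('w10',236,181,z)),f(atz('w10',318,179,z)))
for a in[(230,105),(427,105)]:print('plate',f(atz('w10',*a,.022)))
```

```text
tip [-0.0235  0.0382  0.2601] [ 0.5384 -0.1491  0.2721] [0.00027766422435675535, 0.000277664224356813]
rear bend [0.0211 0.0379 0.254 ] [ 0.5818 -0.1386  0.266 ] [0.0001539641185355096, 0.00015396411853547932]
0.255 [0.1166 0.036  0.243 ] [-0.0257  0.0342  0.243 ] [0.0223 0.0354 0.243 ]
0.265 [0.111  0.0381 0.253 ] [-0.0244  0.0364  0.253 ] [0.0212 0.0375 0.253 ]
0.275 [0.1055 0.0402 0.263 ] [-0.0232  0.0386  0.263 ] [0.0202 0.0397 0.263 ]
plate [-0.0589  0.0737  0.01  ]
plate [0.1708 0.0736 0.01  ]
```

View pics/w10z.png

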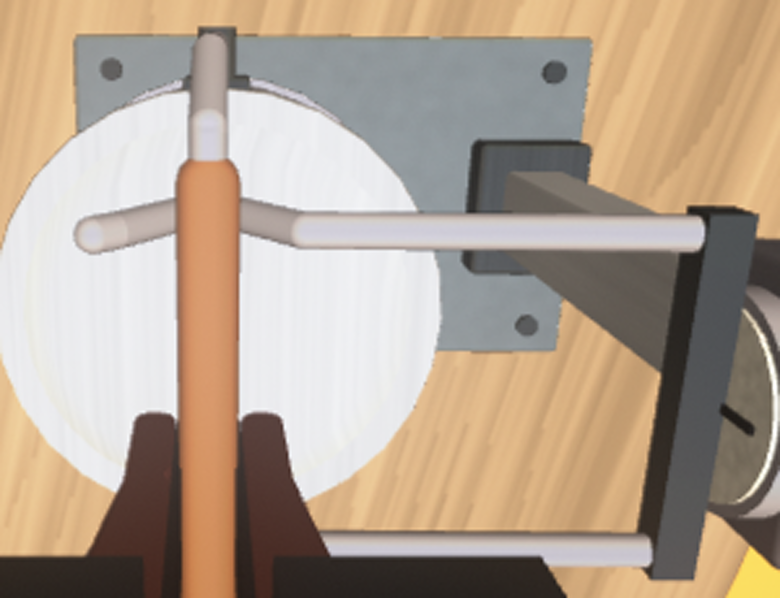

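```bash
python3 -m inch '[{"xyz":[0.1,0,0],"dr":[0,0,0],"hand":-1},{"xyz":[0.3,0,0],"dr":[0,0,0],"hand":-1},{"xyz":[0.5,0,0],"dr":[0,0,0],"hand":-1},{"xyz":[0.7,0,0],"dr":[0,0,0],"hand":-1},{"xyz":[0.9,0,0],"dr":[0,0,0],"hand":-1},{"xyz":[1.1,0,0],"dr":[0,0,0],"hand":-1},{"xyz":[1.3,0,0],"dr":[0,0,0],"hand":-1},{"xyz":[1.45,0,0],"dr":[0,0,0],"hand":-1},{"xyz":[1.6,0,0],"dr":[0,0,0],"hand":-1},{"xyz":[1.7,0,0],"dr":[0,0,0],"hand":-1},{"xyz":[1.8,0,0],"dr":[0,0,0],"hand":-1},{"xyz":[1.8,0,0],"dr":[0,0,0],"hand":-1}]'
python3 - <<'E'
from look import *
snap('wrist','w11')
E
python3 go.py .5705 -.179 .259 14
```

```text
clock: 13.45
tcp_pos: [0.5704, -0.179, 0.2813]
orientation: [0.434, 0.558, -0.437, 0.556]
wrist_force: [0.5, 0.6, -6.4]
gripper_width: 0.105
tool y [ 0.97   0.241 -0.004] x [-0.003 -0.001 -1.   ] tcp [ 0.57  -0.179  0.282]
xyz [ 0.902  0.004 -0.001] dr [-0.007  0.001  0.034] dist 0.022554109594710478
13.5 [ 0.028 -0.128 -6.39 ] 0.10596342994271721
```

View pics/w11.png

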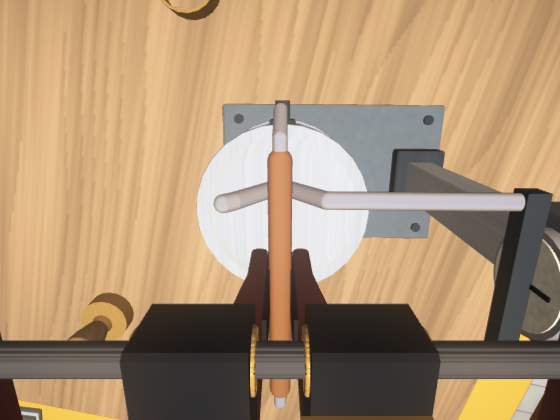

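The bar sits over the notch, between the tip at column 223 and the rear bend at column 326. I'll lower slowly and watch the force.

```bash
python3 -m inch '[{"xyz":[0.1,0,0],"dr":[0,0,0],"hand":-1},{"xyz":[0.2,0,0],"dr":[0,0,0],"hand":-1},{"xyz":[0.3,0,0],"dr":[0,0,0],"hand":-1},{"xyz":[0.4,0,0],"dr":[0,0,0],"hand":-1},{"xyz":[0.5,0,0],"dr":[0,0,0],"hand":-1},{"xyz":[0.5,0,0],"dr":[0,0,0],"hand":-1}]'
python3 -m inch '[{"xyz":[0.05,0,0],"dr":[0,0,0],"hand":-1},{"xyz":[0.1,0,0],"dr":[0,0,0],"hand":-1},{"xyz":[0.1,0,0],"dr":[0,0,0],"hand":-1}]'
python3 -m inch '[{"xyz":[0.05,0,0],"dr":[0,0,0],"hand":-1},{"xyz":[0.1,0,0],"dr":[0,0,0],"hand":-1},{"xyz":[0.1,0,0],"dr":[0,0,0],"hand":-1}]'
```

```text
clock: 14.1
tcp_pos: [0.5702, -0.179, 0.2685]
orientation: [0.434, 0.558, -0.437, 0.556]
wrist_force: [-0.2, 0.3, -6.6]
gripper_width: 0.104
clock: 14.4
tcp_pos: [0.5701, -0.1789, 0.2658]
orientation: [0.434, 0.558, -0.437, 0.556]
wrist_force: [0.4, -0.3, -6.7]
gripper_width: 0.103
clock: 14.7
tcp_pos: [0.5701, -0.1789, 0.2632]
orientation: [0.434, 0.558, -0.437, 0.556]
wrist_force: [-0.5, -0.3, -6.4]
gripper_width: 0.105
```

```bash
python3 -m inch '[{"xyz":[0.04,0,0],"dr":[0,0,0],"hand":-1},{"xyz":[0.08,0,0],"dr":[0,0,0],"hand":-1},{"xyz":[0.08,0,0],"dr":[0,0,0],"hand":-1}]'
python3 -m inch '[{"xyz":[0.04,0,0],"dr":[0,0,0],"hand":-1},{"xyz":[0.06,0,0],"dr":[0,0,0],"hand":-1},{"xyz":[0.06,0,0],"dr":[0,0,0],"hand":-1}]'
```

```text
clock: 15.0
tcp_pos: [0.5703, -0.1789, 0.2613]
orientation: [0.434, 0.558, -0.437, 0.556]
wrist_force: [1.0, -0.1, -3.8]
gripper_width: 0.1
clock: 15.3
tcp_pos: [0.5705, -0.179, 0.2602]
orientation: [0.435, 0.558, -0.437, 0.556]
wrist_force: [-0.1, 1.0, -2.1]
gripper_width: 0.105
```

The hook now carries about 4.6 N and the side forces are small. I'll lower about another 1 mm and hold.

```bash
python3 -m inch '[{"xyz":[0.02,0,0],"dr":[0,0,0],"hand":-1},{"xyz":[0.04,0,0],"dr":[0,0,0],"hand":-1},{"xyz":[0.04,0,0],"dr":[0,0,0],"hand":-1},{"xyz":[0.04,0,0],"dr":[0,0,0],"hand":-1}]'
python3 - <<'E'
from look import *
for i in range(3): 
    snap('wrist','w12'); print(ctrl.get_obs()['wrist_force'],ctrl.get_obs()['ft_torque'])
snap('scene','s12')
im=cv2.imread('pics/s12.png')[120:320,170:340];cv2.imwrite('pics/s12z.png',cv2.resize(im,None,fx=3,fy=3,interpolation=cv2.INTER_CUBIC))
E
```

```text
clock: 15.7
tcp_pos: [0.5706, -0.1789, 0.2594]
orientation: [0.435, 0.558, -0.436, 0.556]
wrist_force: [-0.6, 0.3, 0.1]
gripper_width: 0.105
[ 0.42410141  1.72688756 -0.28975676] [ 0.1391533   0.18125888 -0.11123986]
[-1.54015362  0.6268575  -0.87484593] [ 0.11016778  0.22949148 -0.07436641]
[-0.58688663  1.70955886 -0.48590918] [ 0.15041985  0.14269647 -0.0481884 ]
```

View pics/w12.png

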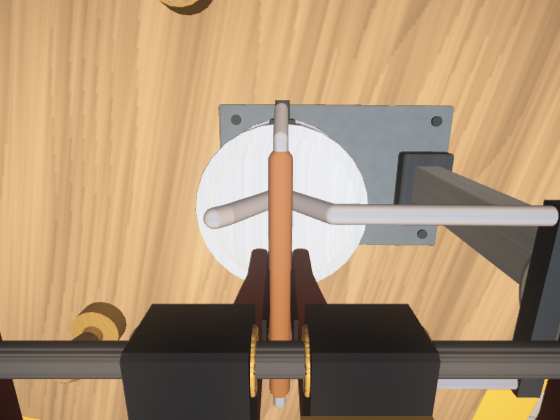

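View pics/s12z.png

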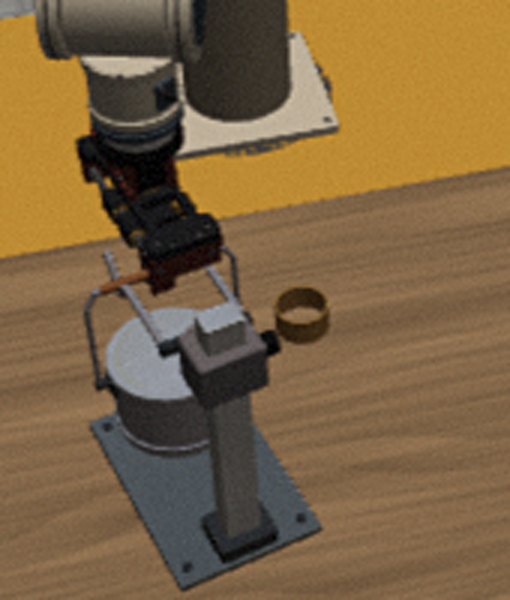

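The full weight is on the hook and the sideways force is small. I'll ease the grip, then open slowly.

```bash
python3 -m inch '[{"xyz":[0,0,0],"dr":[0,0,0],"hand":-1},{"xyz":[0,0,0],"dr":[0,0,0],"hand":-1},{"xyz":[0,0,0],"dr":[0,0,0],"hand":-1},{"xyz":[0,0,0],"dr":[0,0,0],"hand":-1}]' 3
python3 -m inch '[{"xyz":[0,0,0],"dr":[0,0,0],"hand":-0.7},{"xyz":[0,0,0],"dr":[0,0,0],"hand":-0.6},{"xyz":[0,0,0],"dr":[0,0,0],"hand":-0.5},{"xyz":[0,0,0],"dr":[0,0,0],"hand":-0.3},{"xyz":[0,0,0],"dr":[0,0,0],"hand":-0.1},{"xyz":[0,0,0],"dr":[0,0,0],"hand":0},{"xyz":[0,0,0],"dr":[0,0,0],"hand":0},{"xyz":[0,0,0],"dr":[0,0,0],"hand":0}]'
python3 - <<'E'
from look import *
snap('wrist','w13'); print(ctrl.get_obs()['wrist_force'])
E
```

```text
clock: 16.3
tcp_pos: [0.5706, -0.179, 0.2593]
orientation: [0.435, 0.558, -0.437, 0.556]
wrist_force: [-0.3, -0.3, -0.5]
gripper_width: 0.116
clock: 17.1
tcp_pos: [0.5706, -0.179, 0.2593]
orientation: [0.435, 0.558, -0.437, 0.556]
wrist_force: [-0.3, 0.5, 0.4]
gripper_width: 0.502
[ 0.17638355 -0.14656755  0.68619851]
```

View pics/w13.png

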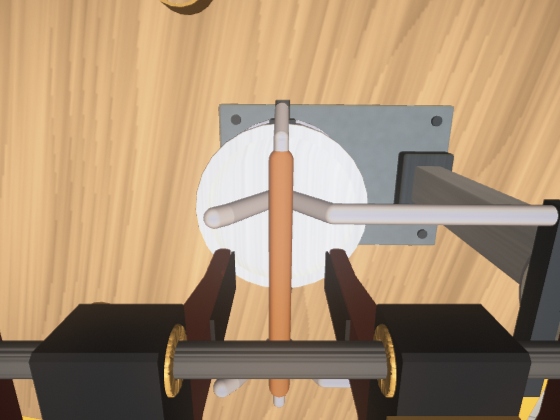

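Released, and the bar stayed at column 281 in the notches. Now I'll raise straight up.

```bash
python3 -m inch '[{"xyz":[-0.2,0,0],"dr":[0,0,0],"hand":0},{"xyz":[-0.6,0,0],"dr":[0,0,0],"hand":0},{"xyz":[-1.1,0,0],"dr":[0,0,0],"hand":0},{"xyz":[-1.7,0,0],"dr":[0,0,0],"hand":0},{"xyz":[-2.3,0,0],"dr":[0,0,0],"hand":0},{"xyz":[-3,0,0],"dr":[0,0,0],"hand":0},{"xyz":[-3.6,0,0],"dr":[0,0,0],"hand":0},{"xyz":[-4.2,0,0],"dr":[0,0,0],"hand":0},{"xyz":[-4.8,0,0],"dr":[0,0,0],"hand":0},{"xyz":[-4.8,0,0],"dr":[0,0,0],"hand":0},{"xyz":[-4.8,0,0],"dr":[0,0,0],"hand":0},{"xyz":[-4.8,0,0],"dr":[0,0,0],"hand":0}]'
python3 -m inch '[{"xyz":[0,-1,0],"dr":[0,0,0],"hand":0},{"xyz":[0,-2,0],"dr":[0,0,0],"hand":0},{"xyz":[0,-3,0],"dr":[0,0,0],"hand":0},{"xyz":[0,-4,0],"dr":[0,0,0],"hand":0},{"xyz":[0,-4,0],"dr":[0,0,0],"hand":0},{"xyz":[0,-4,0],"dr":[0,0,0],"hand":0},{"xyz":[0,-4,0],"dr":[0,0,0],"hand":0},{"xyz":[0,-4,0],"dr":[0,0,0],"hand":0},{"xyz":[0,-4,0],"dr":[0,0,0],"hand":0}]'
python3 - <<'E'
from look import *
snap('wrist','w14');snap('scene','s14')
im=cv2.imread('pics/s14.png')[120:320,170:340];cv2.imwrite('pics/s14z.png',cv2.resize(im,None,fx=3,fy=3,interpolation=cv2.INTER_CUBIC))
E
```

```text
clock: 18.35
tcp_pos: [0.5706, -0.1788, 0.3783]
orientation: [0.434, 0.558, -0.437, 0.556]
wrist_force: [-0.7, 0.4, -0.6]
gripper_width: 0.501
clock: 19.25
tcp_pos: [0.4741, -0.2027, 0.3785]
orientation: [0.434, 0.559, -0.437, 0.556]
wrist_force: [-0.3, 0.5, 0.3]
gripper_width: 0.499
```

View pics/w14.png

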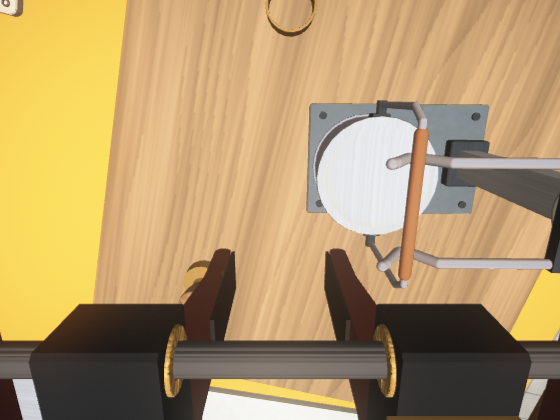

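View pics/s14z.png

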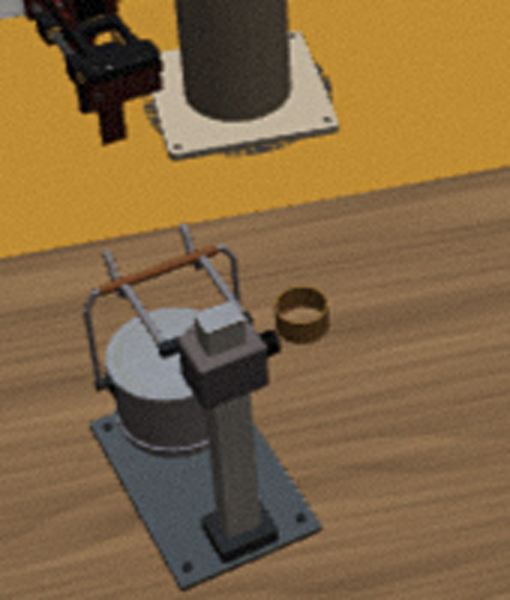

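Run:
```python
from look import *
np.set_printoptions(precision=4,suppress=True)
t=np.radians(14);ex=np.array([np.cos(t),np.sin(t),0]);ey=np.array([-np.sin(t),np.cos(t),0])
O=np.array([.5705,-.1805,0]);f=lambda p:np.array([ex@(p-O),ey@(p-O),p[2]])
import time
snap('wrist','w15');d=cv2.absdiff(cv2.imread('pics/w14.png'),cv2.imread('pics/w15.png'));print('diff',d.max(),d.mean())
for z in(.248,.252):
    a=atz('w14',421,130,z);b=atz('w14',405,279,z);print(f(a),f(b),f((a+b)/2),np.linalg.norm(a-b),np.degrees(np.arctan2(*(a-b)[[1,0]]))-90)
# scene: bar ends
S=lambda x,y:('scene0',170+(x+.5)/3-.5,120+(y+.5)/3-.5)
a,_=tri([('w14',421,130),S(224,249)]);b,_=tri([('w14',405,279),S(102,289)]);print(f(a),f(b),_)
print(f(tri([('w14',379,175),S(164,350)])[0]))
```

```text
diff 67 0.7475099206349206
[0.0019 0.0593 0.248 ] [ 0.0022 -0.0595  0.248 ] [ 0.002  -0.0001  0.248 ] 0.11881717394651227 14.164047728542371
[0.0004 0.0597 0.252 ] [ 0.0007 -0.0574  0.252 ] [0.0005 0.0011 0.252 ] 0.11704087078203963 14.164047728542357
[0.0034 0.0644 0.2487] [ 0.0014 -0.054   0.2532] [0.0028567701609086183, 0.0028567701609086304]
[0.0014 0.0027 0.144 ]
```

```bash
python3 -m inch '[{"xyz":[0,0,0],"dr":[0,0,0],"hand":0},{"xyz":[0,0,0],"dr":[0,0,0],"hand":0},{"xyz":[0,0,0],"dr":[0,0,0],"hand":0},{"xyz":[0,0,0],"dr":[0,0,0],"hand":0},{"xyz":[0,0,0],"dr":[0,0,0],"hand":0},{"xyz":[0,0,0],"dr":[0,0,0],"hand":0},{"xyz":[0,0,0],"dr":[0,0,0],"hand":0},{"xyz":[0,0,0],"dr":[0,0,0],"hand":0},{"xyz":[0,0,0],"dr":[0,0,0],"hand":0},{"xyz":[0,0,0],"dr":[0,0,0],"hand":0},{"xyz":[0,0,0],"dr":[0,0,0],"hand":0},{"xyz":[0,0,0],"dr":[0,0,0],"hand":0}]'
python3 - <<'E'
from look import *
snap('scene','s16');snap('scene','s17');snap('wrist','w16')
g=lambda n:cv2.GaussianBlur(cv2.imread(f'pics/{n}.png'),(5,5),0)
for a,b in(('s16','s17'),('s14','s17')):
    d=cv2.absdiff(g(a),g(b)).max(2);print(d[220:275,195:250].max(),d[330:400,300:500].max(),d.max(), np.argwhere(d>12)[:5])
print(ctrl.get_obs()['wrist_force'],ctrl.get_obs()['clock'])
E
```

```text
clock: 20.6
tcp_pos: [0.4738, -0.2028, 0.3787]
orientation: [0.434, 0.558, -0.437, 0.556]
wrist_force: [0.1, -0.2, 0.3]
gripper_width: 0.499
3 4 6 []
3 4 15 [[140 191]
 [141 191]]
[-0.72267779 -0.32934793 -0.10235033] 20.75
```

The pail area shows no change between pictures beyond noise, so the pail is still. Handing in.

```bash
python3 -c "
from plant import ctrl
print(ctrl.finish_job())"
```

```text
the job is handed in; nothing more can be done
None
```

The pail is hanging on the scale, released and still, and I handed the job in at about 21 s. No verdict was reported.

- **Bail:** I gripped the wooden bar and swung it up in an arc. The wrist picture showed it upright over the lid. Partway up, the wrist force rose to about 11 N along the bail, so I widened the arc by 2–3 mm. At the top I was briefly lifting the pail about 3–4 mm, so I lowered it 2–3 mm, until the wrist carried a little less than the full weight.
- **Hanging:** I carried the pail, about 6.9 N, in over the prong tips and lowered it in small steps. The hook first took load with the bar at about z = 0.255 m. It carried about 4.6 N, and then the full weight, while I still held the bar. Side forces stayed under about 2 N. I eased the grip to 3 N, opened the fingers and backed away.
- **Last checks:** Using my own camera-measured stand position (good to a few mm), the bar's middle is within about 2 mm of the notch bottoms in stand x and about 1 mm in y. It is aligned with the stand to better than 1°. Pictures taken over a second apart showed no motion around the pail, and the wrist force was near zero.
- **Where checks disagreed:** The wrist and fixed cameras differed by up to about 4 mm along the bar. One two-camera measurement put the bar ends 4.5 mm apart in height, about 2°, which is within that error and the 0.1 rad limit.
- **Bystanders:** I never touched the stamp, the cutter or the jar. I did not re-measure their positions at the end.

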